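# Storage canisters in order of height beside the kettle

### The job

Line up the four steel canisters on the wooden plank in order of height, each standing upright in the middle of its own dark round pad: the tallest on the pad next to the electric kettle, then stepping down to the shortest at the candy-tray end. Do not let a canister fall over, and leave the kettle and the glass teacup where they are.

Things in the scene. Friction and masses are not known exactly. Their poses are not given: they have to be found in the camera images.
- canister_a: The tallest of four closed round steel canisters with flat light-wood lids: 64 mm in diameter, 145 mm high over all (the top 10 mm is the lid, 2 mm smaller in radius, fixed on). Origin: centre of its underside; z up. 0.1 to 0.5 kg, loose, upright. All four start on the robot's side of the plank, their places shuffled.
- canister_b: The second tallest of four closed round steel canisters with flat light-wood lids: 58 mm in diameter, 120 mm high over all (the top 10 mm is the lid, 2 mm smaller in radius, fixed on). Origin: centre of its underside; z up. 0.1 to 0.5 kg, loose, upright. All four start on the robot's side of the plank, their places shuffled.
- canister_c: The third tallest of four closed round steel canisters with flat light-wood lids: 52 mm in diameter, 95 mm high over all (the top 10 mm is the lid, 2 mm smaller in radius, fixed on). Origin: centre of its underside; z up. 0.1 to 0.5 kg, loose, upright. All four start on the robot's side of the plank, their places shuffled.
- canister_d: The shortest of four closed round steel canisters with flat light-wood lids: 46 mm in diameter, 70 mm high over all (the top 10 mm is the lid, 2 mm smaller in radius, fixed on). Origin: centre of its underside; z up. 0.1 to 0.5 kg, loose, upright. All four start on the robot's side of the plank, their places shuffled.
- pad_1: Pad 1 of 4, counted from the robot's right (-y) to left (+y): dark slate disc, 76 mm in diameter, 3 mm thick, fixed on a fixed wooden plank (420 x 90 x 12 mm) that lies across in front of the robot. The pads are a straight row, 100 mm centre to centre. Origin: centre of its underside; its top is 3 mm higher, 15 mm above the worktop. y: along the row, pad 1 to 4.
- pad_2: Pad 2 of 4, counted from the robot's right (-y) to left (+y): dark slate disc, 76 mm in diameter, 3 mm thick, fixed on a fixed wooden plank (420 x 90 x 12 mm) that lies across in front of the robot. The pads are a straight row, 100 mm centre to centre. Origin: centre of its underside; its top is 3 mm higher, 15 mm above the worktop. y: along the row, pad 1 to 4.
- pad_3: Pad 3 of 4, counted from the robot's right (-y) to left (+y): dark slate disc, 76 mm in diameter, 3 mm thick, fixed on a fixed wooden plank (420 x 90 x 12 mm) that lies across in front of the robot. The pads are a straight row, 100 mm centre to centre. Origin: centre of its underside; its top is 3 mm higher, 15 mm above the worktop. y: along the row, pad 1 to 4.
- pad_4: Pad 4 of 4, counted from the robot's right (-y) to left (+y): dark slate disc, 76 mm in diameter, 3 mm thick, fixed on a fixed wooden plank (420 x 90 x 12 mm) that lies across in front of the robot. The pads are a straight row, 100 mm centre to centre. Origin: centre of its underside; its top is 3 mm higher, 15 mm above the worktop. y: along the row, pad 1 to 4.
- kettle: Electric kettle, steel and black, 152 mm in diameter, 208 mm high; spout to its -x reaching 90 mm from its axis, handle to its +x reaching 122 mm. Origin: centre of its underside. It stands loose past one end of the row, beyond pad 1 or pad 4, 150 mm or more from that pad; a round white candy tray (200 mm in diameter, 24 mm high) is past the other end.
- teacup: Empty glass teacup, 68 mm in diameter, 62 mm high, its handle (own +y side) roughly away from the robot. Origin: centre of its underside. It stands loose among the canisters, as does a white lidded sugar bowl (68 mm in diameter, 58 mm high); both leave at least 25 mm free beside each canister.

How it is judged:
By the outcome, as a careful person would: the job done as asked, in the order asked, and still so for the second after the job is handed in, with the robot touching nothing.
It also fails if it takes over 99 s, if anything falls off the work surface, if the arm or the gripper's body presses on something with over 40 N, if the wrist force passes 120 N, or if a joint passes its speed limit or range.

### The arm

A 6-joint arm with a two-finger parallel gripper is mounted at the origin on the work surface. World frame = base frame: x ahead of the robot, y to its left, z up, the work surface at z = 0. Lengths are in m, angles in rad, forces in N, time in s.
With the tool pointing down it reaches from about 0.3 to 0.775 m from the base axis. Payload 14.6 kg.
Tool frame: the origin (TCP) lies at the very end of the fingers, on their centre line; the grasp point (between the pads) lies 19 mm behind it (env.pinch_z is the distance from the TCP to the grasp point, in m); z points along the fingers, y is the direction in which the jaws open and shut (so a half turn about z gives the same grasp; the last joint's range is limited). The gripper opens to 85 mm and grips with 20 to 120 N. Pads are 22 mm wide; open, the fingers measure 114 mm over their backs; the gripper's body (76 mm by 85 mm) begins 54 mm behind the grasp point. The pads swing forward as they close: fully open they stand 13 mm farther back than shut.
Start: joints at [1.049, 0.3, 1.521, -0, 1.321, -0.067], TCP at [0.242, 0.494, 0.231] pointing down, gripper open.
Joint ranges: [-3.03, 3.03], [-0.79, 2.21], [0.23, 2.52], [-1.04, 4.18], [0, 3.07], [-2.55, 2.55]. Speed limits (rad/s): [2.22, 2.22, 2.57, 3.14, 3.14, 3.14].

### API

Orientations are given as a unit quaternion [x, y, z, w].
In Python, from workcell import env gives the robot as it stands.
- The arm moves only by the shell command python3 -m inch 'ROWS'. ROWS is JSON, a list of rows, each a list of 3 entries, a list of its own where there are three numbers: the shift along the world's x, y, z in mm, then the turn, a rotation vector about the world's x, y, z in degrees, then the closure, from -1 (fully open) to 1 (shut). In form: [[[dx, dy, dz], [ax, ay, az], gripper], ...]. A call has 1 to 8 rows; each row is the pose to reach, as a shift and turn from the pose commanded when the call began; what a row does not reach only later rows make up. A row lasts 1/8 s, in which the tool goes at most 62.5 mm and 10.7 degrees, less where a joint would pass 70% of its speed; a pose out of reach is approached as far as the arm can. A call with a gripper value outside its range is refused whole. The fingers move at their own pace and stop on an object; the grip force is fixed at half the most. Time passes only in rows, so rows that repeat a pose let the fingers close. It gives the time, the measured TCP pose, the force and the opening at its end, in the units of the state.
- env.get_state(): the state, without advancing time (a new reading comes with each control period).
- env.camera(name): name is "side" or "top" or "wrist"; returns the picture (384x512x3 uint8, red, green, blue); there is no depth.
- env.camera_model(name): a dict with "intrinsics" (3x3 intrinsics, pixels), "extrinsics" (4x4, takes a point from world to camera coordinates). Camera axes: x right, y up, looking along -z (the intrinsics and any distortion apply to the point x, -y, -z); pixel columns grow to the right and rows downward; lengths in m; the calibration is good to about 2 mm. A picture is of the moment at which its call begins: read the wrist's pose just before it. camera_model takes no time and is no camera call; for the wrist camera it gives the pose at the moment of the call.
- env.finish_job(): hands the job in, once; it reports no verdict.
The state is a dict: "time": time; "joints": joint angles; "qd": joint speeds; "joint_torque": joint torques, N m; "eef_pos": TCP position; "tool_rot": TCP orientation; "ft_force": force on the tool from outside, world axes, zero at the start; "ft_torque": the same for the moment, N m; "gripper_width": finger opening in m.
Only numpy, scipy, OpenCV 4.12 (cv2) and the standard library are available. Lean on these libraries where they do the work, as an engineer would, in place of code of your own. Each camera call takes 0.05 s, during which the arm holds its last target.

## Working session

There is one attempt and no reset: what is moved stays moved. The work goes in short steps, Python scripts to look and compute and a shell command to move; the robot and the scene stay as the last step left them, time stands still between calls to the robot, and variables do not carry over. Pictures are saved under pics/ and viewed, and the job is handed in when it is done.

```bash
ls; mkdir -p pics; python3 - <<'E'
from workcell import env
import cv2,numpy as np
s=env.get_state();print({k:np.round(v,3).tolist() for k,v in s.items()})
for n in("top","side"):
    m=env.camera_model(n);print(n,np.round(m["intrinsics"],1).tolist(),np.round(m["extrinsics"],3).tolist(),[k for k in m])
    cv2.imwrite(f"pics/{n}0.png",env.camera(n)[:,:,::-1])
E
```

```text
pics
{'time': 0.0, 'joints': [1.049, 0.301, 1.522, -0.0, 1.321, -0.067], 'qd': [0.0, -0.001, -0.001, 0.0, 0.002, -0.001], 'joint_torque': [-0.001, -54.349, -36.18, -0.0, 0.004, -0.0], 'eef_pos': [0.241, 0.494, 0.231], 'tool_rot': [0.225, 0.974, -0.001, -0.0], 'ft_force': [-0.745, -0.714, -0.067], 'ft_torque': [0.046, -0.005, -0.022], 'gripper_width': 0.085}
top [[375.2, 0.0, 260.3], [0.0, 375.2, 195.6], [0.0, 0.0, 1.0]] [[-0.007, -1.0, 0.01, 0.033], [0.992, -0.006, 0.123, -0.527], [-0.123, 0.011, 0.992, -1.117], [0.0, 0.0, 0.0, 1.0]] ['intrinsics', 'extrinsics']
side [[466.8, 0.0, 252.0], [0.0, 466.8, 197.5], [0.0, 0.0, 1.0]] [[0.973, -0.231, 0.018, -0.511], [0.146, 0.672, 0.726, -0.127], [-0.18, -0.704, 0.687, -1.118], [0.0, 0.0, 0.0, 1.0]] ['intrinsics', 'extrinsics']
```

View pics/top0.png

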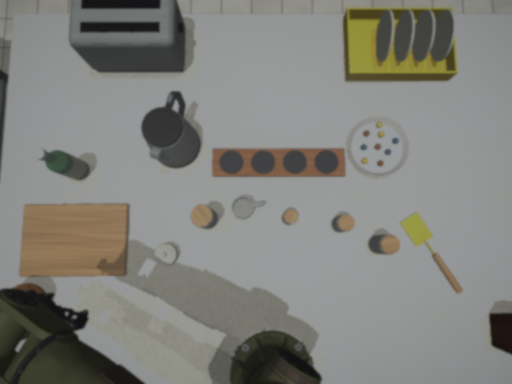

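View pics/side0.png

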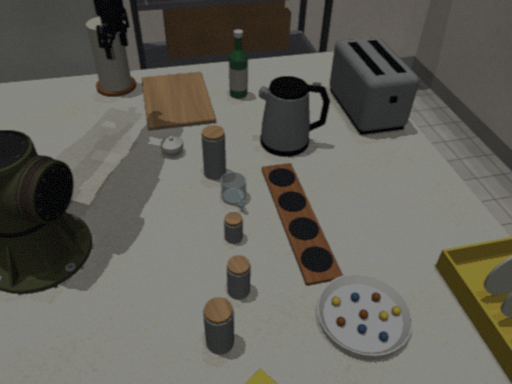

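The kettle is past pad 4 (+y) and the candy tray is past pad 1, so a goes to pad 4, b to 3, c to 2 and d to 1. Top-image lids are near (204,215), (290,216), (344,222) and (388,244). I'll measure them next.

```bash
cat > h.py <<'E'
from workcell import env
import cv2,numpy as np
def back(n,u,v,z,m=None):
    m=m or env.camera_model(n);K=np.array(m["intrinsics"]);E=np.array(m["extrinsics"])
    d=np.linalg.inv(K)@[u,v,1];d=np.array([d[0],-d[1],-d[2]])
    R=E[:3,:3];C=-R.T@E[:3,3];d=R.T@d
    return C+d*(z-C[2])/d[2]
def proj(n,p,m=None):
    m=m or env.camera_model(n);K=np.array(m["intrinsics"]);E=np.array(m["extrinsics"])
    q=E[:3,:3]@p+E[:3,3];q=K@[q[0],-q[1],-q[2]];return q[:2]/q[2]
E
python3 - <<'E'
from h import *
im=cv2.imread("pics/top0.png");hsv=cv2.cvtColor(im,cv2.COLOR_BGR2HSV)
cv2.imwrite("pics/crop0.png",cv2.resize(im[140:270,180:410],None,fx=3.4,fy=3.4,interpolation=cv2.INTER_CUBIC))
print(im[215,204],hsv[215,204],hsv[161,231],hsv[170,247])
mask=((hsv[...,1]>75)&(hsv[...,0]<20)&(hsv[...,2]>90)).astype(np.uint8); mask[:192]=0;mask[265:]=0;mask[:,:185]=0
n,l,st,c=cv2.connectedComponentsWithStats(mask)
for i in range(1,n):
    if st[i,4]>60:
        print("lid",st[i],c[i].round(1))
        for h in(.145,.12,.095,.07):
            p=back("top",*c[i],h);C=1.117; print(h,p.round(4), "diam",2*np.sqrt(st[i,4]/np.pi)/375.2*(1.19-h))
dk=((hsv[...,2]<80)).astype(np.uint8);dk[:140]=0;dk[180:]=0;dk[:,:212]=0;dk[:,346:]=0
n,l,st,c=cv2.connectedComponentsWithStats(dk)
for i in range(1,n):
    if st[i,4]>60: print("pad",st[i],back("top",*c[i],.015).round(4))
E
```

```text
[ 93 120 145] [ 16  91 145] [90  8 67] [ 12 114 130]
lid [192 206  20  20 314] [201.3 215.3]
0.145 [0.4594 0.1933 0.145 ] diam 0.05568950326159609
0.12 [0.4612 0.197  0.12  ] diam 0.05702178802861992
0.095 [0.463  0.2006 0.095 ] diam 0.05835407279564376
0.07 [0.4648 0.2043 0.07  ] diam 0.05968635756266758
lid [285 210  12  12 117] [290.4 215.7]
0.145 [ 0.4567 -0.0508  0.145 ] diam 0.03399393588213478
0.12 [ 0.4584 -0.0531  0.12  ] diam 0.0348071879367313
0.095 [ 0.4602 -0.0553  0.095 ] diam 0.03562043999132783
0.07 [ 0.4619 -0.0576  0.07  ] diam 0.03643369204592435
lid [339 215  15  15 172] [345.7 222.1]
0.145 [ 0.4381 -0.2022  0.145 ] diam 0.041216655043959785
0.12 [ 0.4393 -0.2082  0.12  ] diam 0.04220269942300188
0.095 [ 0.4406 -0.2142  0.095 ] diam 0.04318874380204398
0.07 [ 0.4419 -0.2201  0.07  ] diam 0.04417478818108608
lid [381 236  18  17 246] [389.6 244.1]
0.145 [ 0.3776 -0.32    0.145 ] diam 0.04929195843662809
0.12 [ 0.3774 -0.3289  0.12  ] diam 0.050471191892049815
0.095 [ 0.3771 -0.3377  0.095 ] diam 0.051650425347471544
0.07 [ 0.3769 -0.3465  0.07  ] diam 0.05282965880289327
pad [220 151  23  22 386] [0.6367 0.1214 0.015 ]
pad [252 151  22  22 389] [0.6363 0.0218 0.015 ]
pad [284 151  22  22 387] [ 0.6363 -0.0783  0.015 ]
pad [315 151  23  22 393] [ 0.6358 -0.1776  0.015 ]
```

View pics/crop0.png

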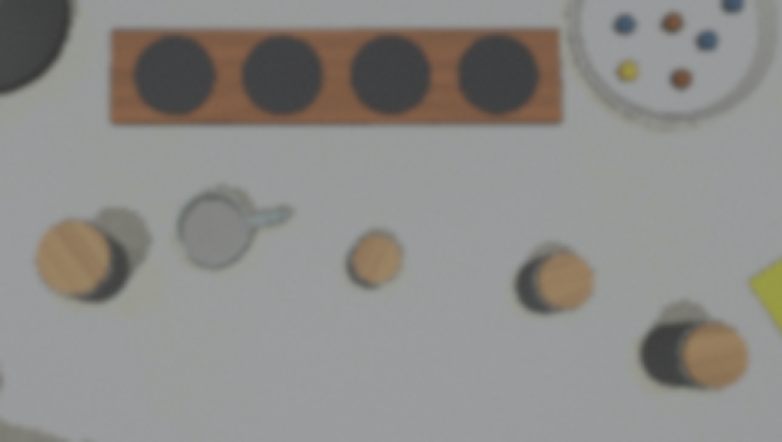

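From lid diameter, left to right: a, d, c, b. I'll cross-check against the side view.

```bash
python3 - <<'E'
from h import *
im=cv2.imread("pics/side0.png")
P={'a':(.4594,.1933,.145),'d':(.4619,-.0576,.07),'c':(.4406,-.2142,.095),'b':(.3774,-.3289,.12),'p4':(.6367,.1214,.015),'p3':(.6363,.0218,.015),'p2':(.6363,-.0783,.015),'p1':(.6358,-.1776,.015)}
im=cv2.resize(im,None,fx=1.5,fy=1.5,interpolation=cv2.INTER_CUBIC)
for k,p in P.items():
    q=proj("side",np.array(p));print(k,q.round(1));cv2.drawMarker(im,tuple((q*1.5).round().astype(int).tolist()),(255,0,255),0,10,1)
cv2.imwrite("pics/side1.png",im)
for n,u,v,z in(("kettle base",178,150,0),("cup",244,208,.05),("bowl",167,254,.05)): print(n,back("top",u,v,z).round(3))
E
```

```text
a [211.8 131.3]
d [232.1 217.3]
c [237.  262.9]
b [216.6 307.6]
p4 [280.7 176.6]
p3 [290.8 200.6]
p2 [302.4 227.7]
p1 [315.2 258.1]
kettle base [0.679 0.291 0.   ]
cup [0.487 0.079 0.05 ]
bowl [0.353 0.307 0.05 ]
```

View pics/side1.png

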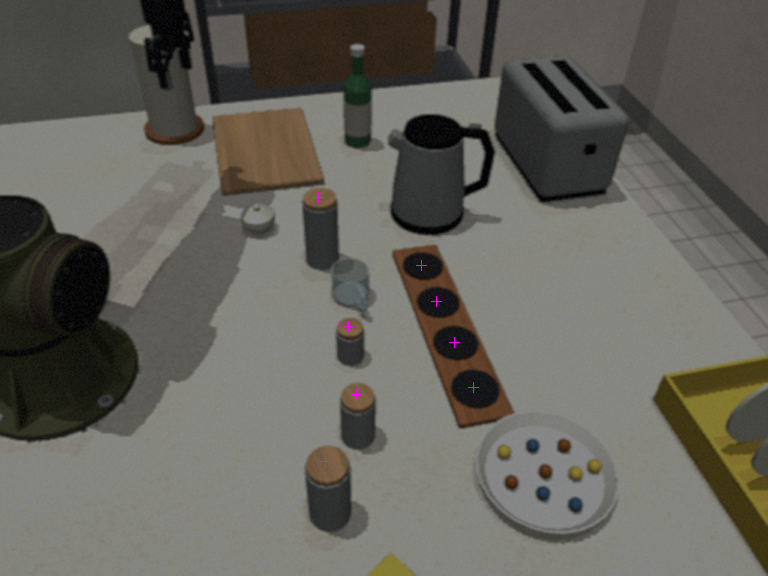

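```bash
python3 -m inch '[[[30,-40,0],[0,0,-9],-1],[[70,-90,0],[0,0,-18],-1],[[110,-145,0],[0,0,-28],-1],[[145,-195,0],[0,0,-37],-1],[[175,-240,0],[0,0,-46],-1],[[200,-275,0],[0,0,-55],-1],[[218,-301,0],[0,0,-64],-1],[[218,-301,0],[0,0,-64],-1]]'
python3 - <<'E'
from h import *
m=env.camera_model("wrist");im=env.camera("wrist")[:,:,::-1].copy()
for p in((.4594,.1933,.145),):
    q=proj("wrist",np.array(p),m);print(q);cv2.drawMarker(im,tuple(q.round().astype(int).tolist()),(255,0,255),0,10,1)
cv2.imwrite("pics/w1.png",im)
s=env.get_state();print(s["joints"].round(3) if hasattr(s["joints"],'round') else s["joints"],s["tool_rot"],s["time"])
E
```

```text
time: 1.1
eef_pos: [0.4603, 0.1916, 0.2309]
tool_rot: [0.709, 0.705, -0.0, -0.0]
ft_force: [0.2, 0.3, 0.1]
gripper_width: 0.0855
[261.64290357 193.50859687]
[0.323 0.185 1.664 0.    1.293 0.324] [ 7.07571913e-01  7.06641252e-01 -3.02752649e-04 -1.93591775e-04] 1.15
```

View pics/w1.png

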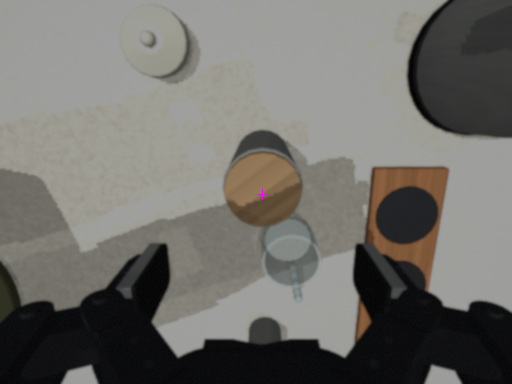

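The lid is at about (263,188) in the wrist picture and my prediction is (262,193). That's about 4 mm off in y. I'll see whether the pad shows the same offset.

```bash
python3 - <<'E'
from h import *
m=env.camera_model("wrist")
print(proj("wrist",np.array((.6367,.1214,.015)),m))
print(back("wrist",263,188,.145,m),back("wrist",407,215,.015,m),np.linalg.inv(m["extrinsics"])[:3,3], m["intrinsics"])
im=cv2.imread("pics/w1.png");hsv=cv2.cvtColor(im,cv2.COLOR_BGR2HSV)
for nm,mask in(("lid",(hsv[...,1]>70)&(hsv[...,0]<25)&(hsv[...,2]>80)),("pad",hsv[...,2]<75)):
    mask=mask.astype(np.uint8)
    n,l,st,c=cv2.connectedComponentsWithStats(mask)
    for i in range(1,n):
        if 1500<st[i,4]<8000: print(nm,st[i],c[i].round(1))
E
```

```text
[406.15475566 217.75179895]
[0.45984884 0.19866509 0.145     ] [0.63726102 0.1250209  0.015     ] [0.45824436 0.26652192 0.37333087] [[313.24512255   0.         261.00912268]
 [  0.         313.24512255 189.16361238]
 [  0.           0.           1.        ]]
lid [ 225  152   76   75 4427] [262.5 188.7]
lid [ 368  167   80  124 3889] [407.2 212.4]
pad [ 376  187   62   57 2744] [406.4 214.9]
```

Lid and pad show the same shift of about +3.5 mm in y, so relative moves are reliable. Now I descend over a.

```bash
python3 -m inch '[[[0,3,-30],[0,0,0],-1],[[0,4,-65],[0,0,0],-1],[[0,4,-95],[0,0,0],-1],[[0,4,-118],[0,0,0],-1],[[0,4,-132],[0,0,0],-1],[[0,4,-135],[0,0,0],-1],[[0,4,-135],[0,0,0],-1],[[0,4,-135],[0,0,0],0]]'; python3 -m inch '[[[0,0,0],[0,0,0],1],[[0,0,0],[0,0,0],1],[[0,0,0],[0,0,0],1],[[0,0,0],[0,0,0],1],[[0,0,0],[0,0,0],1],[[0,0,0],[0,0,0],1]]'
```

```text
time: 2.15
eef_pos: [0.4599, 0.1973, 0.0971]
tool_rot: [0.707, 0.707, 0.001, 0.0]
ft_force: [0.6, 0.1, 1.0]
gripper_width: 0.0698
time: 2.9
eef_pos: [0.4602, 0.1973, 0.0974]
tool_rot: [0.707, 0.707, 0.001, 0.0]
ft_force: [-0.7, -0.2, 7.6]
gripper_width: 0.0624
```

```bash
python3 -m inch '[[[0,0,10],[0,0,0],1],[[0,0,30],[0,0,0],1],[[0,0,55],[0,0,0],1],[[0,0,80],[0,0,0],1],[[0,0,80],[0,0,0],1]]'
python3 - <<'E'
from h import *
m=env.camera_model("wrist");im=env.camera("wrist")[:,:,::-1].copy()
cv2.imwrite("pics/w2.png",im);cv2.imwrite("pics/s2.png",env.camera("side")[:,:,::-1])
E
```

```text
time: 3.52
eef_pos: [0.4602, 0.1973, 0.178]
tool_rot: [0.707, 0.707, 0.002, 0.001]
ft_force: [-0.2, 0.3, -4.8]
gripper_width: 0.0622
```

View pics/w2.png

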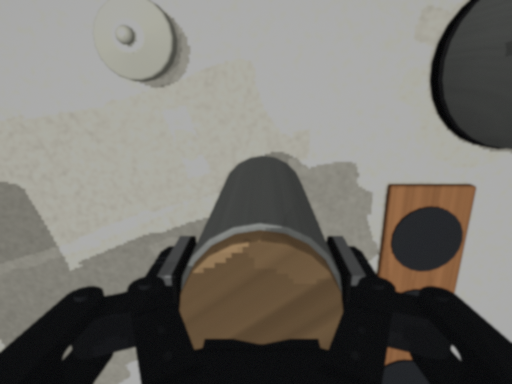

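View pics/s2.png

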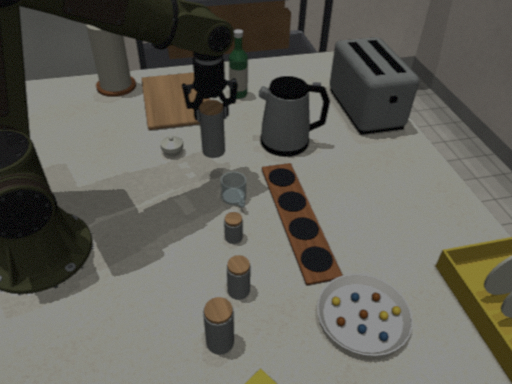

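a is held upright (about 0.5 kg). Now I carry it to pad 4.

```bash
python3 -m inch '[[[15,-6,0],[0,0,0],1],[[45,-19,0],[0,0,0],1],[[80,-33,0],[0,0,0],1],[[115,-48,0],[0,0,0],1],[[145,-60,0],[0,0,0],1],[[167,-70,0],[0,0,0],1],[[177,-74,0],[0,0,0],1],[[177,-74,0],[0,0,0],1]]'; python3 -m inch '[[[0,0,-20],[0,0,0],1],[[0,0,-40],[0,0,0],1],[[0,0,-52],[0,0,0],1],[[0,0,-58],[0,0,0],1],[[0,0,-58],[0,0,0],1]]'
python3 - <<'E'
from h import *
cv2.imwrite("pics/w3.png",env.camera("wrist")[:,:,::-1]);cv2.imwrite("pics/s3.png",cv2.resize(env.camera("side")[100:300,180:400,::-1],None,fx=3,fy=3))
E
```

```text
time: 4.62
eef_pos: [0.6367, 0.1227, 0.1753]
tool_rot: [0.708, 0.707, -0.001, -0.0]
ft_force: [0.4, 0.4, -2.5]
gripper_width: 0.0625
time: 5.25
eef_pos: [0.6366, 0.1232, 0.1184]
tool_rot: [0.707, 0.707, 0.0, 0.0]
ft_force: [1.2, 0.3, -3.4]
gripper_width: 0.0625
```

View pics/w3.png

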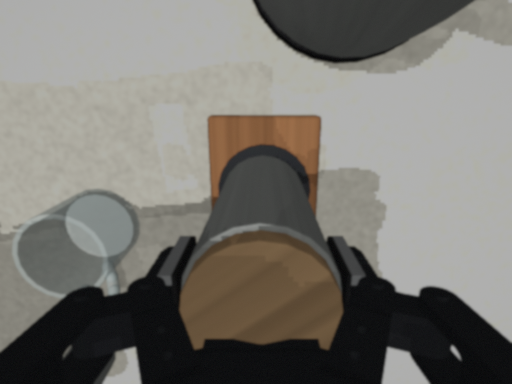

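View pics/s3.png

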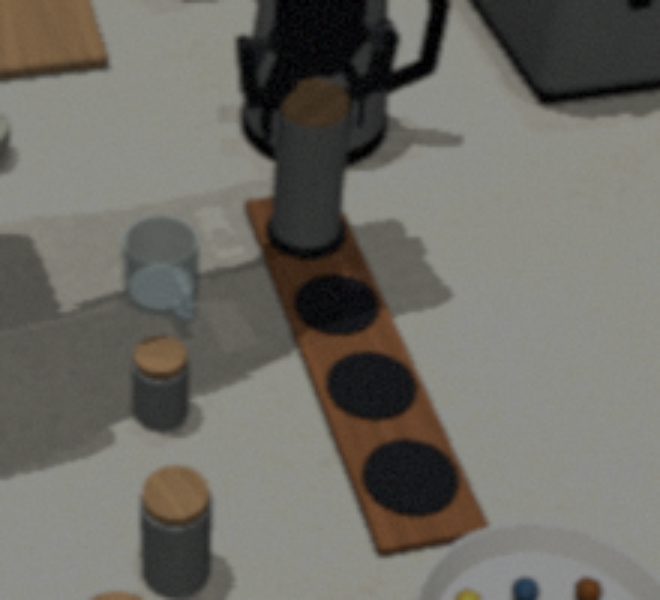

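a is centred over pad 4. Lower it to contact and release.

```bash
python3 -m inch '[[[0,0,-2],[0,0,0],1],[[0,0,-4],[0,0,0],1],[[0,0,-5],[0,0,0],1],[[0,0,-5],[0,0,0],1]]'; python3 -m inch '[[[0,0,0],[0,0,0],0.2],[[0,0,0],[0,0,0],-1],[[0,0,0],[0,0,0],-1],[[0,0,0],[0,0,0],-1],[[0,0,0],[0,0,0],-1]]';python3 -m inch '[[[0,0,15],[0,0,0],-1],[[0,0,45],[0,0,0],-1],[[0,0,90],[0,0,0],-1],[[0,0,125],[0,0,0],-1],[[0,0,125],[0,0,0],-1]]'
python3 - <<'E'
from h import *
cv2.imwrite("pics/w4.png",env.camera("wrist")[:,:,::-1]);
s=env.get_state();print(s["joints"])
E
```

```text
time: 5.85
eef_pos: [0.6366, 0.1231, 0.1132]
tool_rot: [0.707, 0.707, -0.0, -0.0]
ft_force: [-0.2, -0.0, -3.8]
gripper_width: 0.0623
time: 6.48
eef_pos: [0.6366, 0.1231, 0.1134]
tool_rot: [0.707, 0.707, 0.0, 0.0]
ft_force: [-0.5, -0.3, -0.1]
gripper_width: 0.0854
time: 7.1
eef_pos: [0.6375, 0.1232, 0.2427]
tool_rot: [0.707, 0.707, 0.003, 0.002]
ft_force: [0.4, 0.3, -0.4]
gripper_width: 0.0851
[ 1.34506622e-01  5.17682718e-01  1.19715180e+00 -1.93783117e-05
  1.42375165e+00  1.35517849e-01]
```

View pics/w4.png

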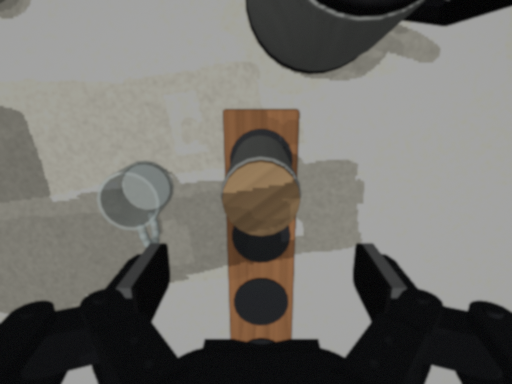

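```bash
python3 -m inch '[[[-15,-25,0],[0,0,0],-1],[[-45,-75,0],[0,0,0],-1],[[-75,-130,0],[0,0,0],-1],[[-105,-185,0],[0,0,0],-1],[[-135,-240,0],[0,0,0],-1],[[-165,-290,0],[0,0,0],-1],[[-195,-340,0],[0,0,0],-1],[[-220,-385,0],[0,0,0],-1]]'; python3 -m inch '[[[-20,-35,-10],[0,0,0],-1],[[-34,-58,-20],[0,0,0],-1],[[-39,-64,-30],[0,0,0],-1],[[-39,-64,-30],[0,0,0],-1]]'
cat > w.py <<'E'
import sys
from h import *
name=sys.argv[1];top=float(sys.argv[2])
s=env.get_state();m=env.camera_model("wrist");im=env.camera("wrist")[:,:,::-1].copy()
cv2.imwrite(f"pics/{name}.png",im)
hsv=cv2.cvtColor(im,cv2.COLOR_BGR2HSV)
mask=((hsv[...,1]>70)&(hsv[...,0]<25)&(hsv[...,2]>80)).astype(np.uint8)
n,l,st,c=cv2.connectedComponentsWithStats(mask)
for i in range(1,n):
    if 700<st[i,4]<12000: print("lid",st[i],c[i].round(1),back("wrist",*c[i],top,m).round(4))
print("eef",np.round(s["eef_pos"],4))
E
python3 w.py w5 .12
```

```text
time: 8.15
eef_pos: [0.415, -0.2632, 0.2378]
tool_rot: [0.708, 0.707, -0.0, -0.001]
ft_force: [0.2, -0.7, -0.2]
gripper_width: 0.0858
time: 8.65
eef_pos: [0.3773, -0.3254, 0.2073]
tool_rot: [0.708, 0.707, 0.0, -0.001]
ft_force: [0.3, 0.4, 0.0]
gripper_width: 0.0857
lid [ 473    0   39   81 1669] [491.1  53.2] [ 0.5321 -0.2247  0.12  ]
lid [ 316   10   63   69 3364] [347.  44.] [ 0.434  -0.2187  0.12  ]
lid [ 231  168   67   64 3124] [264.8 199.7] [ 0.3789 -0.329   0.12  ]
lid [293 229  40  33 708] [314.  245.2] [ 0.4187 -0.3679  0.12  ]
lid [ 163  292   90   55 1130] [201.4 321.7] [ 0.3234 -0.4417  0.12  ]
eef [ 0.3773 -0.3254  0.2073]
```

View pics/w5.png

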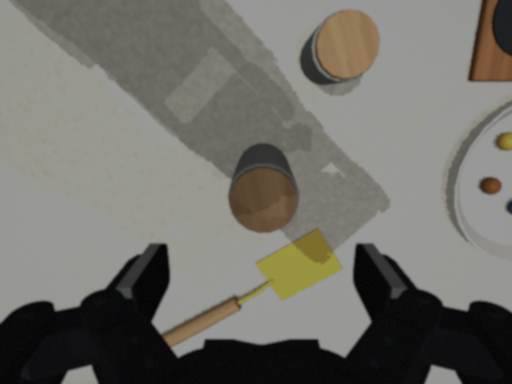

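```bash
python3 -m inch '[[[1,-2,-30],[0,0,0],-1],[[1,-2,-65],[0,0,0],-1],[[1,-2,-95],[0,0,0],-1],[[1,-2,-118],[0,0,0],-1],[[1,-2,-132],[0,0,0],-1],[[1,-2,-135],[0,0,0],-1],[[1,-2,-135],[0,0,0],0],[[1,-2,-135],[0,0,0],0.6]]'; python3 -m inch '[[[0,0,0],[0,0,0],1],[[0,0,0],[0,0,0],1],[[0,0,0],[0,0,0],1],[[0,0,0],[0,0,0],1],[[0,0,0],[0,0,0],1]]';python3 -m inch '[[[0,0,10],[0,0,0],1],[[0,0,30],[0,0,0],1],[[0,0,60],[0,0,0],1],[[0,0,95],[0,0,0],1],[[0,0,130],[0,0,0],1],[[0,0,130],[0,0,0],1]]'
python3 w.py w6 .25;python3 - <<'E'
from h import *
cv2.imwrite("pics/s6.png",env.camera("side")[:,:,::-1])
E
```

```text
time: 9.7
eef_pos: [0.3791, -0.3283, 0.0745]
tool_rot: [0.707, 0.707, -0.0, 0.001]
ft_force: [-1.4, -0.6, -1.6]
gripper_width: 0.0563
time: 10.32
eef_pos: [0.3791, -0.3284, 0.0744]
tool_rot: [0.707, 0.707, -0.0, 0.001]
ft_force: [-1.1, -0.6, 6.2]
gripper_width: 0.0566
time: 11.08
eef_pos: [0.3792, -0.3285, 0.2062]
tool_rot: [0.707, 0.707, 0.0, 0.002]
ft_force: [0.3, 0.0, -2.4]
gripper_width: 0.0565
lid [ 470    0   42   77 1774] [489.5  50. ] [ 0.444  -0.2421  0.25  ]
lid [ 313    4   64   70 3419] [344.5  38.3] [ 0.4016 -0.239   0.25  ]
lid [  190   242   143   101 11257] [261.1 297. ] [ 0.3775 -0.3254  0.25  ]
eef [ 0.3792 -0.3285  0.2062]
```

View pics/w6.png

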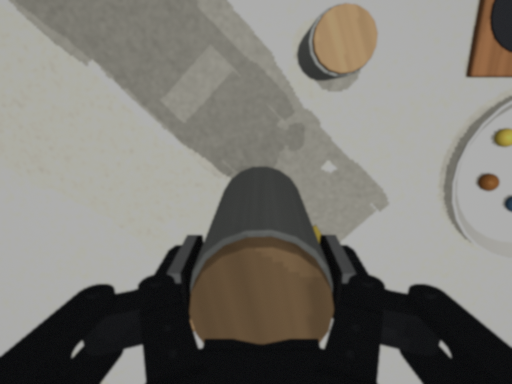

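View pics/s6.png

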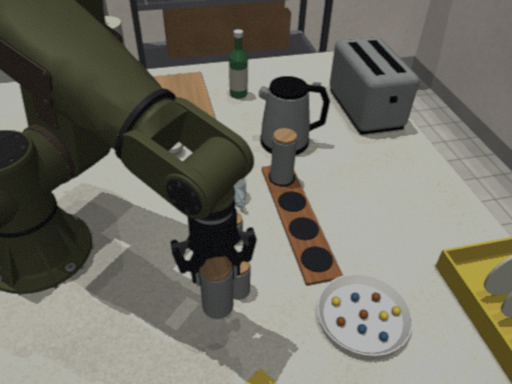

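```bash
python3 -m inch '[[[12,17,0],[0,0,0],1],[[40,55,0],[0,0,0],1],[[70,96,0],[0,0,0],1],[[102,140,0],[0,0,0],1],[[134,184,0],[0,0,0],1],[[166,228,0],[0,0,0],1],[[198,270,0],[0,0,0],1],[[225,308,0],[0,0,0],1]]'; python3 -m inch '[[[20,27,0],[0,0,0],1],[[30,41,0],[0,0,0],1],[[32,44,-20],[0,0,0],1],[[32,44,-50],[0,0,0],1],[[32,44,-80],[0,0,0],1],[[32,44,-100],[0,0,0],1],[[32,44,-107],[0,0,0],1],[[32,44,-107],[0,0,0],1]]'
python3 w.py w7 .14;python3 - <<'E'
from h import *
cv2.imwrite("pics/s7.png",cv2.resize(env.camera("side")[100:300,180:400,::-1],None,fx=3,fy=3))
E
```

```text
time: 12.18
eef_pos: [0.604, -0.0181, 0.2016]
tool_rot: [0.707, 0.707, -0.001, -0.001]
ft_force: [-0.6, -0.1, -2.1]
gripper_width: 0.0564
time: 13.18
eef_pos: [0.6356, 0.0238, 0.0964]
tool_rot: [0.708, 0.707, 0.0, 0.0]
ft_force: [0.0, 0.7, -0.9]
gripper_width: 0.0562
lid [ 203  108  125  133 5943] [265.5 151.6] [0.6356 0.0804 0.14  ]
lid [  190   237   144   107 11955] [261.2 294.5] [0.6341 0.0277 0.14  ]
lid [  0 315  29  41 715] [ 10.1 332.6] [0.5384 0.0111 0.14  ]
eef [0.6356 0.0238 0.0964]
```

View pics/w7.png

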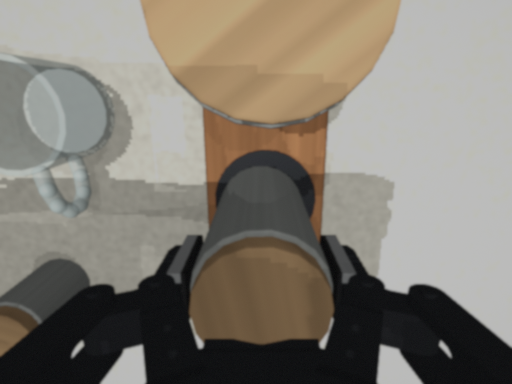

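View pics/s7.png

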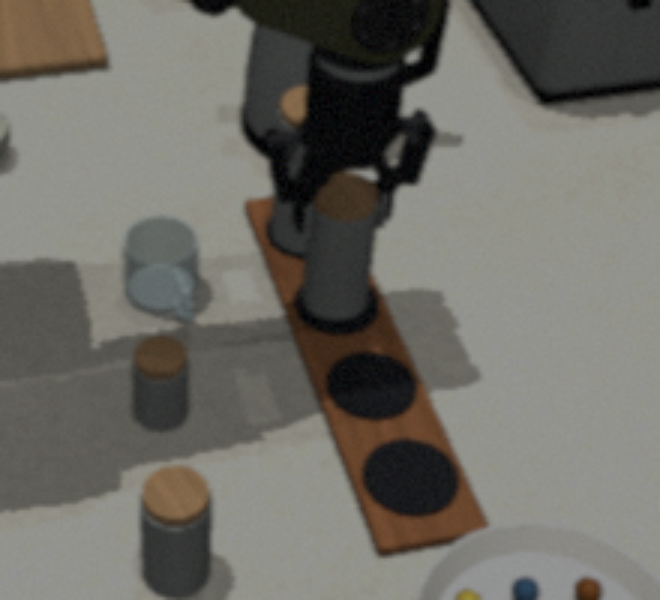

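b is centred above pad 3. Lower and release.

```bash
python3 -m inch '[[[0,0,-3],[0,0,0],1],[[0,0,-5],[0,0,0],1],[[0,0,-6],[0,0,0],1],[[0,0,-6],[0,0,0],1]]'; python3 -m inch '[[[0,0,0],[0,0,0],0.2],[[0,0,0],[0,0,0],-1],[[0,0,0],[0,0,0],-1],[[0,0,0],[0,0,0],-1],[[0,0,0],[0,0,0],-1]]';python3 -m inch '[[[0,0,15],[0,0,0],-1],[[0,0,45],[0,0,0],-1],[[0,0,90],[0,0,0],-1],[[0,0,130],[0,0,0],-1],[[0,0,130],[0,0,0],-1]]'; python3 w.py w8 .135
```

```text
time: 13.78
eef_pos: [0.6356, 0.0241, 0.0902]
tool_rot: [0.707, 0.707, -0.0, -0.0]
ft_force: [0.0, -0.5, -2.1]
gripper_width: 0.0562
time: 14.4
eef_pos: [0.6356, 0.0241, 0.0903]
tool_rot: [0.707, 0.707, 0.0, 0.0]
ft_force: [-0.0, -0.1, -0.3]
gripper_width: 0.0853
time: 15.02
eef_pos: [0.6367, 0.0241, 0.2251]
tool_rot: [0.707, 0.707, 0.002, 0.003]
ft_force: [0.5, -0.1, -0.7]
gripper_width: 0.0852
lid [ 215    4   95  103 8031] [261.7  53.1] [0.6367 0.1254 0.135 ]
lid [  221    88    81   256 10707] [260.9 204.2] [0.6359 0.0156 0.135 ]
lid [  77  232   39   34 1050] [ 95.8 248.6] [ 0.5008 -0.0221  0.135 ]
eef [0.6367 0.0241 0.2251]
```

View pics/w8.png

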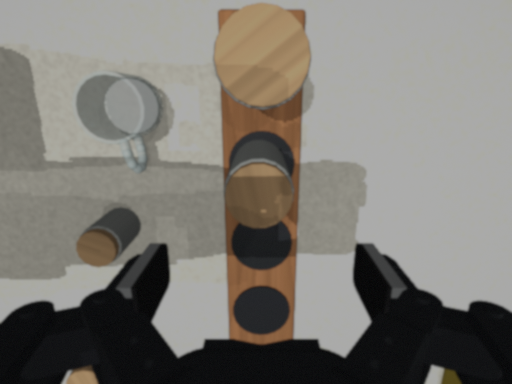

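```bash
python3 -m inch '[[[-15,-20,0],[0,0,0],-1],[[-50,-60,0],[0,0,0],-1],[[-85,-105,0],[0,0,0],-1],[[-120,-148,0],[0,0,0],-1],[[-152,-188,0],[0,0,-0],-1],[[-180,-220,-15],[0,0,0],-1],[[-194,-237,-30],[0,0,0],-1],[[-194,-237,-30],[0,0,0],-1]]';python3 w.py w9 .095
```

```text
time: 16.08
eef_pos: [0.4403, -0.2133, 0.189]
tool_rot: [0.708, 0.706, -0.0, -0.001]
ft_force: [-0.3, 0.5, 0.3]
gripper_width: 0.0854
lid [ 405    0  107  190 7404] [454.6 109.7] [ 0.5808 -0.1503  0.095 ]
lid [ 235  166   59   56 2566] [264.  193.5] [ 0.4411 -0.2141  0.095 ]
eef [ 0.4403 -0.2133  0.189 ]
```

View pics/w9.png

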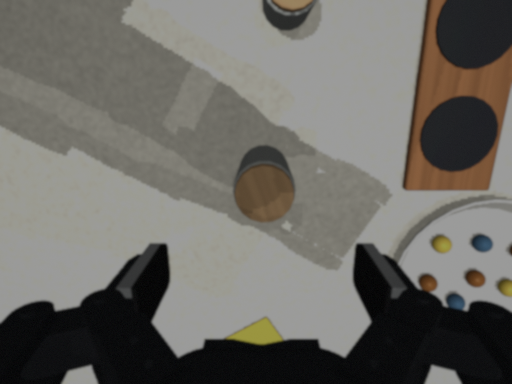

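```bash
python3 -m inch '[[[1,-1,-30],[0,0,0],-1],[[1,-1,-65],[0,0,0],-1],[[1,-1,-98],[0,0,0],-1],[[1,-1,-124],[0,0,0],-1],[[1,-1,-138],[0,0,0],-1],[[1,-1,-142],[0,0,0],-1],[[1,-1,-142],[0,0,0],0],[[1,-1,-142],[0,0,0],0.6]]'; python3 -m inch '[[[0,0,0],[0,0,0],1],[[0,0,0],[0,0,0],1],[[0,0,0],[0,0,0],1],[[0,0,0],[0,0,0],1],[[0,0,0],[0,0,0],1]]';python3 -m inch '[[[0,0,10],[0,0,0],1],[[0,0,30],[0,0,0],1],[[0,0,60],[0,0,0],1],[[0,0,95],[0,0,0],1],[[0,0,125],[0,0,0],1],[[0,0,125],[0,0,0],1]]'
python3 w.py w10 .25
```

```text
time: 17.12
eef_pos: [0.443, -0.2141, 0.0491]
tool_rot: [0.707, 0.707, 0.0, 0.001]
ft_force: [0.6, -0.3, 8.3]
gripper_width: 0.0515
time: 17.75
eef_pos: [0.4431, -0.2142, 0.0495]
tool_rot: [0.708, 0.707, 0.0, 0.001]
ft_force: [-1.8, 1.4, 7.5]
gripper_width: 0.0507
time: 18.5
eef_pos: [0.4433, -0.2143, 0.1758]
tool_rot: [0.707, 0.707, 0.001, 0.002]
ft_force: [1.1, -0.8, -1.6]
gripper_width: 0.0506
lid [ 405    0  107  192 7920] [455.4 110.5] [ 0.4827 -0.1435  0.25  ]
lid [ 198  244  128  100 9695] [261.5 297.8] [ 0.4416 -0.1896  0.25  ]
eef [ 0.4433 -0.2143  0.1758]
```

View pics/w10.png

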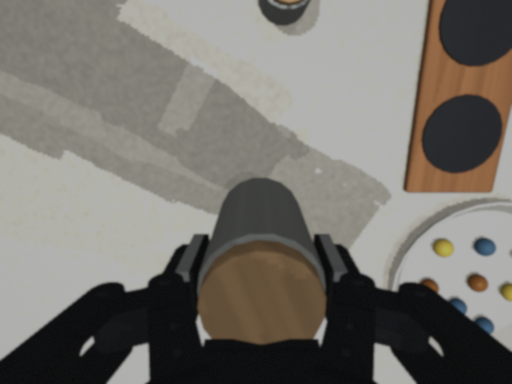

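```bash
python3 -m inch '[[[15,11,0],[0,0,0],1],[[45,32,0],[0,0,0],1],[[80,57,0],[0,0,0],1],[[115,82,0],[0,0,0],1],[[150,107,0],[0,0,0],1],[[178,127,0],[0,0,0],1],[[193,138,-10],[0,0,0],1],[[193,138,-30],[0,0,0],1]]'; python3 -m inch '[[[0,0,-25],[0,0,0],1],[[0,0,-50],[0,0,0],1],[[0,0,-68],[0,0,0],1],[[0,0,-74],[0,0,0],1],[[0,0,-74],[0,0,0],1]]'
python3 w.py w11 .1;python3 - <<'E'
from h import *
cv2.imwrite("pics/s11.png",cv2.resize(env.camera("side")[100:300,180:400,::-1],None,fx=3,fy=3))
E
```

```text
time: 19.55
eef_pos: [0.6367, -0.0738, 0.1416]
tool_rot: [0.707, 0.707, -0.0, -0.0]
ft_force: [-1.0, 0.2, -3.2]
gripper_width: 0.0509
time: 20.18
eef_pos: [0.6358, -0.0758, 0.0693]
tool_rot: [0.707, 0.707, -0.0, -0.0]
ft_force: [-0.2, -0.6, -2.9]
gripper_width: 0.0507
lid [ 194   81  145  156 9794] [266.7 145.9] [ 0.6364 -0.0193  0.1   ]
lid [  198   241   128   103 10648] [261.8 295. ] [ 0.6346 -0.0813  0.1   ]
eef [ 0.6358 -0.0758  0.0693]
```

View pics/w11.png

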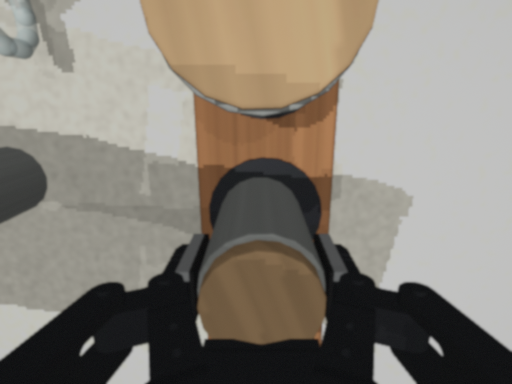

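View pics/s11.png

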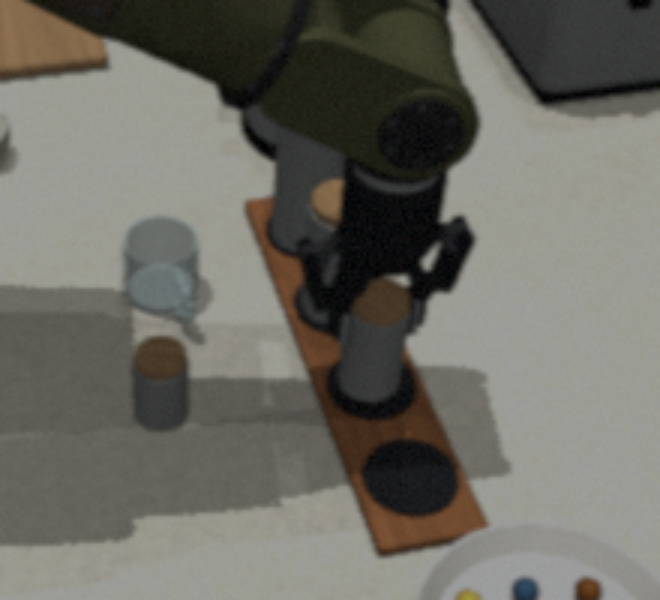

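c is centred over pad 2. Lower and release, then go to d.

```bash
python3 -m inch '[[[0,0,-2],[0,0,0],1],[[0,0,-4],[0,0,0],1],[[0,0,-4],[0,0,0],1],[[0,0,-4],[0,0,0],1]]'; python3 -m inch '[[[0,0,0],[0,0,0],0.2],[[0,0,0],[0,0,0],-1],[[0,0,0],[0,0,0],-1],[[0,0,0],[0,0,0],-1],[[0,0,0],[0,0,0],-1]]';python3 -m inch '[[[0,0,15],[0,0,0],-1],[[0,0,45],[0,0,0],-1],[[0,0,90],[0,0,0],-1],[[0,0,130],[0,0,0],-1],[[0,0,130],[0,0,0],-1]]'; python3 w.py w12 .11
```

```text
time: 20.78
eef_pos: [0.6356, -0.0759, 0.0653]
tool_rot: [0.707, 0.707, 0.0, 0.0]
ft_force: [-0.4, 0.7, -0.8]
gripper_width: 0.0508
time: 21.4
eef_pos: [0.6356, -0.0759, 0.0653]
tool_rot: [0.707, 0.707, 0.0, 0.0]
ft_force: [0.4, 0.2, -0.3]
gripper_width: 0.0853
time: 22.02
eef_pos: [0.6368, -0.0761, 0.2001]
tool_rot: [0.707, 0.707, 0.002, 0.003]
ft_force: [-0.0, 1.0, -0.2]
gripper_width: 0.0854
lid [  41  137   47   46 1633] [ 64.1 159.8] [ 0.4886 -0.0486  0.11  ]
eef [ 0.6368 -0.0761  0.2001]
```

View pics/w12.png

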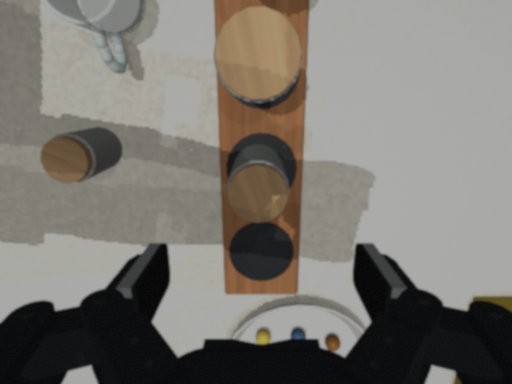

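```bash
python3 -m inch '[[[-20,2,0],[0,0,0],-1],[[-65,7,0],[0,0,0],-1],[[-115,13,0],[0,0,0],-1],[[-155,18,-15],[0,0,0],-1],[[-174,20,-25],[0,0,0],-1],[[-174,20,-25],[0,0,0],-1]]';python3 w.py w13 .07
```

```text
time: 22.82
eef_pos: [0.4605, -0.0557, 0.1696]
tool_rot: [0.708, 0.707, -0.001, -0.001]
ft_force: [0.5, -0.1, 1.2]
gripper_width: 0.085
lid [  386     0   126   309 11627] [441.1 123. ] [ 0.5957 -0.0025  0.07  ]
lid [ 240  169   51   47 1848] [265.2 191.7] [ 0.4624 -0.0568  0.07  ]
lid [ 474  203   38   62 1862] [495.1 235.8] [ 0.6566 -0.0962  0.07  ]
eef [ 0.4605 -0.0557  0.1696]
```

View pics/w13.png

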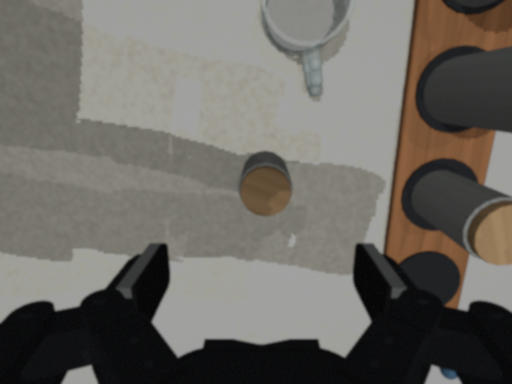

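```bash
python3 -m inch '[[[1,-1,-30],[0,0,0],-1],[[1,-1,-65],[0,0,0],-1],[[1,-1,-98],[0,0,0],-1],[[1,-1,-124],[0,0,0],-1],[[1,-1,-140],[0,0,0],-1],[[1,-1,-145],[0,0,0],-1],[[1,-1,-145],[0,0,0],0],[[1,-1,-145],[0,0,0],0.6]]'; python3 -m inch '[[[0,0,0],[0,0,0],1],[[0,0,0],[0,0,0],1],[[0,0,0],[0,0,0],1],[[0,0,0],[0,0,0],1],[[0,0,0],[0,0,0],1],[[0,0,0],[0,0,0],1]]';python3 -m inch '[[[0,0,10],[0,0,0],1],[[0,0,30],[0,0,0],1],[[0,0,60],[0,0,0],1],[[0,0,95],[0,0,0],1],[[0,0,125],[0,0,0],1],[[0,0,125],[0,0,0],1]]'
python3 w.py w14 .25
```

```text
time: 23.88
eef_pos: [0.4632, -0.057, 0.0261]
tool_rot: [0.707, 0.707, 0.0, 0.001]
ft_force: [0.5, 0.1, -0.1]
gripper_width: 0.0518
time: 24.62
eef_pos: [0.4631, -0.057, 0.0264]
tool_rot: [0.707, 0.707, 0.0, 0.001]
ft_force: [-2.1, 0.3, 8.1]
gripper_width: 0.0446
time: 25.38
eef_pos: [0.4635, -0.0571, 0.1528]
tool_rot: [0.707, 0.707, 0.001, 0.002]
ft_force: [-0.1, 0.8, -1.2]
gripper_width: 0.0444
lid [ 483  208   29   66 1506] [499.2 241.9] [ 0.4994 -0.0056  0.25  ]
lid [ 206  253  110   91 7798] [260.8 298.8] [ 0.4615 -0.0159  0.25  ]
eef [ 0.4635 -0.0571  0.1528]
```

View pics/w14.png

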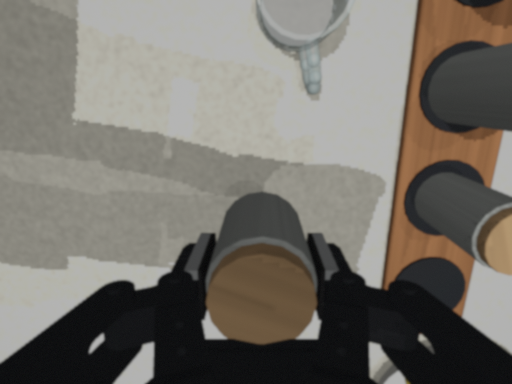

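```bash
python3 -m inch '[[[10,-20,0],[0,0,0],1],[[30,-55,0],[0,0,0],1],[[55,-88,0],[0,0,0],1],[[90,-110,0],[0,0,0],1],[[125,-118,0],[0,0,0],1],[[155,-118,0],[0,0,0],1],[[172,-118,-5],[0,0,0],1],[[172,-118,-25],[0,0,0],1]]'; python3 -m inch '[[[0,0,-30],[0,0,0],1],[[0,0,-55],[0,0,0],1],[[0,0,-73],[0,0,0],1],[[0,0,-79],[0,0,0],1],[[0,0,-79],[0,0,0],1]]'
python3 w.py w15 .1;python3 - <<'E'
from h import *
cv2.imwrite("pics/s15.png",cv2.resize(env.camera("side")[100:300,180:400,::-1],None,fx=3,fy=3))
E
```

```text
time: 26.42
eef_pos: [0.6351, -0.1758, 0.1235]
tool_rot: [0.707, 0.707, -0.0, 0.0]
ft_force: [0.4, -0.2, -1.8]
gripper_width: 0.0444
time: 27.05
eef_pos: [0.6345, -0.1751, 0.0463]
tool_rot: [0.708, 0.707, -0.0, -0.0]
ft_force: [0.1, 0.0, -0.8]
gripper_width: 0.0446
lid [ 206  244  111  101 8716] [261.  294.8] [ 0.633  -0.1641  0.1   ]
eef [ 0.6345 -0.1751  0.0463]
```

View pics/w15.png

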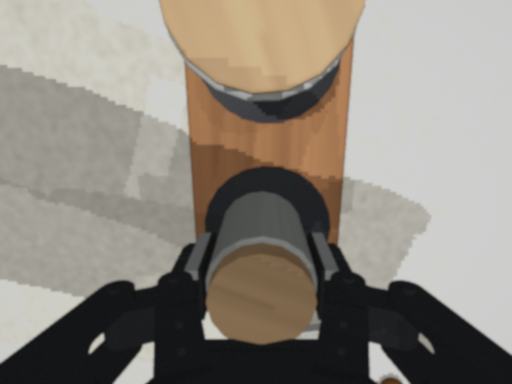

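View pics/s15.png

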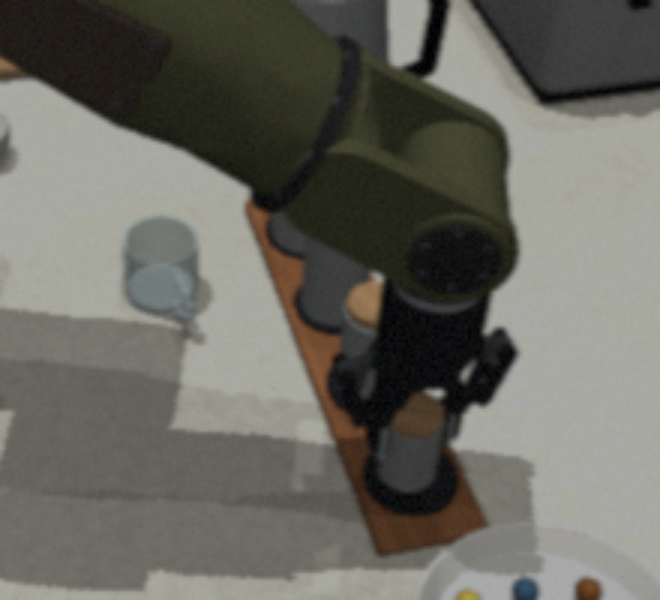

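d sits about 2 mm to -x. I'll nudge +2 mm, lower and release.

```bash
python3 -m inch '[[[2,0,-1],[0,0,0],1],[[2,0,-3],[0,0,0],1],[[2,0,-4],[0,0,0],1],[[2,0,-4],[0,0,0],1]]'; python3 -m inch '[[[0,0,0],[0,0,0],0.2],[[0,0,0],[0,0,0],-1],[[0,0,0],[0,0,0],-1],[[0,0,0],[0,0,0],-1],[[0,0,0],[0,0,0],-1]]';python3 -m inch '[[[0,0,15],[0,0,0],-1],[[0,0,45],[0,0,0],-1],[[0,0,90],[0,0,0],-1],[[0,0,140],[0,0,0],-1],[[0,0,180],[0,0,0],-1],[[-50,0,200],[0,0,0],-1],[[-110,0,200],[0,0,0],-1],[[-160,0,200],[0,0,0],-1]]'; python3 -m inch '[[[-30,-60,0],[0,0,0],-1],[[-60,-115,0],[0,0,0],-1],[[-80,-170,0],[0,0,0],-1],[[-100,-220,0],[0,0,0],-1],[[-100,-220,0],[0,0,0],-1]]'
python3 - <<'E'
from h import *
cv2.imwrite("pics/s16.png",cv2.resize(env.camera("side")[60:300,150:400,::-1],None,fx=2.4,fy=2.4))
im=env.camera("top")[:,:,::-1];cv2.imwrite("pics/t16r.png",im);cv2.imwrite("pics/t16.png",cv2.resize(im[80:260,140:410],None,fx=2.9,fy=2.9,interpolation=cv2.INTER_CUBIC))
E
```

```text
time: 27.65
eef_pos: [0.6366, -0.1749, 0.0422]
tool_rot: [0.707, 0.707, -0.0, -0.0]
ft_force: [0.6, 0.3, -0.5]
gripper_width: 0.0449
time: 28.28
eef_pos: [0.6366, -0.1749, 0.0423]
tool_rot: [0.707, 0.707, 0.0, 0.0]
ft_force: [0.6, -0.4, 0.2]
gripper_width: 0.0853
time: 29.28
eef_pos: [0.4746, -0.1747, 0.2435]
tool_rot: [0.707, 0.707, 0.0, 0.001]
ft_force: [-0.2, -0.2, 1.1]
gripper_width: 0.085
time: 29.9
eef_pos: [0.3749, -0.3975, 0.243]
tool_rot: [0.709, 0.705, -0.0, 0.0]
ft_force: [-0.0, 1.4, -0.1]
gripper_width: 0.0858
```

View pics/s16.png

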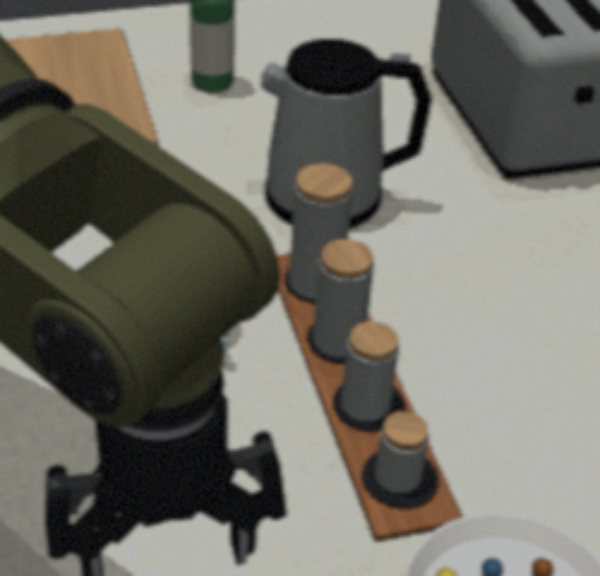

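View pics/t16.png

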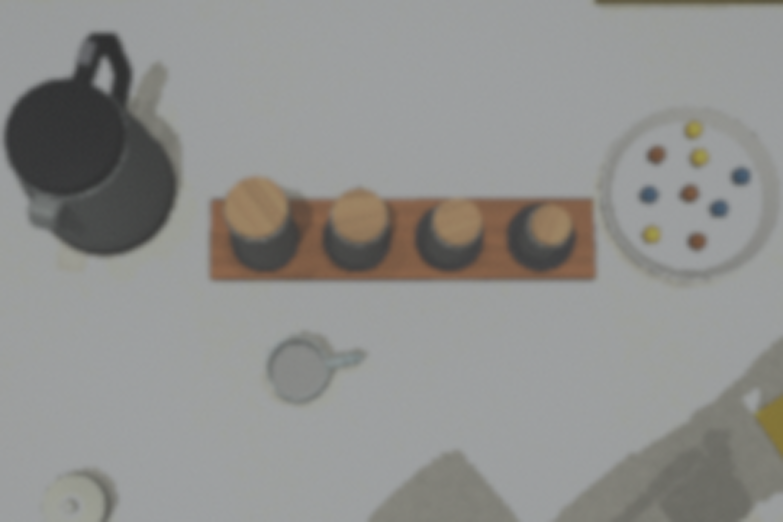

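All four stand on their pads in order. Next I'll measure how well they're centred in the top view.

```bash
python3 - <<'E'
from h import *
im=cv2.imread("pics/t16r.png");hsv=cv2.cvtColor(im,cv2.COLOR_BGR2HSV)
print(hsv[150,228],hsv[171,215])
P={'a':(.6367,.1214,.160,.030),'b':(.6363,.0218,.135,.027),'c':(.6363,-.0783,.110,.024),'d':(.6358,-.1776,.085,.021)}
V=im[...,2].astype(int); 
mk=((hsv[...,0]>=10)&(hsv[...,0]<25)&(hsv[...,1]>60)&(im[...,1]>103)).astype(np.uint8)
mk[:135]=0;mk[185:]=0;mk[:,:205]=0;mk[:,350:]=0
n,l,st,c=cv2.connectedComponentsWithStats(mk)
L=[(c[i],st[i]) for i in range(1,n) if st[i,4]>60];L.sort(key=lambda t:t[0][0])
for (k,p),(cc,ss) in zip(P.items(),L):
    q=back("top",*cc,p[2]);print(k,ss,cc.round(1),"offset mm",((q[:2]-p[:2])*1000).round(1))
a=cv2.imread("pics/top0.png");d=cv2.absdiff(a,im).max(2)
print("kettle diff",(d[90:170,140:203]>25).sum(),"cup diff",(d[195:222,230:268]>25).sum())
s=proj
img=cv2.resize(im[130:190,205:355],None,fx=5,fy=5,interpolation=cv2.INTER_CUBIC);cv2.imwrite("pics/t17.png",img)
E
```

```text
[ 17  93 148] [ 12 111 131]
a [216 141  23  21 352] [227.6 151.3] offset mm [-2.2 -0.6]
b [247 146  40  17 288] [263.6 153.5] offset mm [-2.5 -0.9]
c [290 149  17  15 212] [297.5 155.6] offset mm [-3.2  0.9]
d [323 150  14  14 153] [329.8 156.7] offset mm [-0.8  1.4]
kettle diff 0 cup diff 0
```

View pics/t17.png

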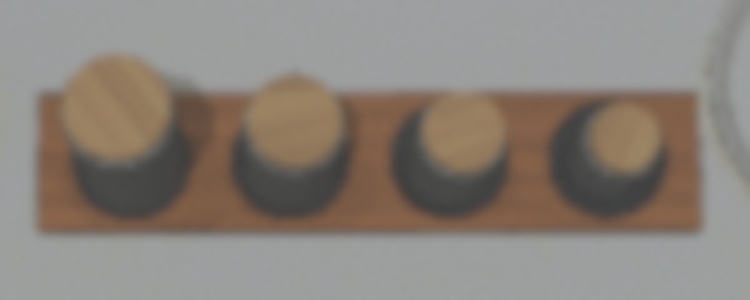

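Measured offsets are 3 mm or less, within calibration error. The kettle and cup haven't moved, so I'm handing in.

```bash
python3 -c "
from workcell import env
env.finish_job();print(env.get_state()['time'])"
```

```text
the job is handed in; nothing more can be done
the job is handed in; nothing more can be done
```

The four canisters stand upright on their pads in height order. The tallest is on pad 4 beside the kettle, then b on pad 3, c on pad 2 and the shortest on pad 1 at the candy-tray end. I handed the job in at about 30 s, with the gripper open and well clear.

- **Centring:** in the last top view the lids came out within about 3.3 mm of their pad centres. The worst was c at 3.3 mm. Both the lids and the pads carry the roughly 2 mm camera calibration error, and b's measurement may also include a few plank pixels.
- **Kettle and teacup:** comparing the top pictures from before and after showed no change around either one.
- **Disagreement:** the top and wrist cameras differed by up to 3.5 mm in y at a and pad 4. The shift was the same for the canister and the pad, so I placed by relative distances.
- **Not checked:** I watched only the wrist force, which stayed under 10 N in every reading. Contact elsewhere on the arm was not measured, though a and b stood undisturbed in the final pictures.

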